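# Deal the pouring cups onto two kiln slabs

### The job

Deal the four clean cream pouring cups from the wooden board onto the two kiln slabs in turn, largest first and smallest last: one to the yellow-banded slab, the next to the blue-banded one, then yellow, then blue, so that each slab holds two. On each slab the first cup goes on the ring at the painted end and the second on the ring at the plain end, each upright and centred on its ring. Set the cups down gently without dropping or toppling any, and leave the grey coated cups where they are.

Things in the scene. Friction and masses are not known exactly. Their poses are not given: they have to be found in the camera images.
- cup_60: The largest clean cream ceramic pouring cup, hollow, mouth up, 80 mm tall; straight round lip 60 mm across (top 18 mm; grip it from any side), tapering below to a flat foot 43 mm across. Origin: centre of its underside; z up. Loose, about 170 g. Starts on the wooden board.
- cup_52: The second largest clean cream ceramic pouring cup, hollow, mouth up, 70 mm tall; straight round lip 52 mm across (top 18 mm; grip it from any side), tapering below to a flat foot 37 mm across. Origin: centre of its underside; z up. Loose, about 120 g. Starts on the wooden board.
- cup_44: The third largest clean cream ceramic pouring cup, hollow, mouth up, 60 mm tall; straight round lip 44 mm across (top 18 mm; grip it from any side), tapering below to a flat foot 32 mm across. Origin: centre of its underside; z up. Loose, about 80 g. Starts on the wooden board.
- cup_36: The smallest clean cream ceramic pouring cup, hollow, mouth up, 50 mm tall; straight round lip 36 mm across (top 18 mm; grip it from any side), tapering below to a flat foot 26 mm across. Origin: centre of its underside; z up. Loose, about 50 g. Starts on the wooden board.
- yellow_batt: terracotta kiln slab fixed on the bench, any yaw: 190 (its x) by 90 (y) by 20 mm thick, yellow painted band across its +x end. Two pale ring marks, 66 mm across with a centre dot, on its flat top, centred at x = +45 mm (painted end) and x = -45 mm (plain end), y = 0. Origin: centre of its underside, on the bench; top 20 mm above it.
- blue_batt: terracotta kiln slab fixed on the bench, any yaw: 190 (its x) by 90 (y) by 20 mm thick, blue painted band across its +x end. Two pale ring marks, 66 mm across with a centre dot, on its flat top, centred at x = +45 mm (painted end) and x = -45 mm (plain end), y = 0. Origin: centre of its underside, on the bench; top 20 mm above it.
- coated_tall: rough dark-grey coated pouring cup, upright, 75 mm tall, lip 56 mm across (59 mm over the crust). Not part of the job: must stay where it stands on the board. Origin: centre of its underside; z up.
- coated_short: rough dark-grey coated pouring cup, upright, 55 mm tall, lip 48 mm across (51 mm over the crust). Not part of the job: must stay where it stands on the board. Origin: centre of its underside; z up.
- ware_board: wooden board fixed on the bench between the two slabs, 340 by 250 mm, 12 mm thick; six cups (four clean, two coated) stand on it in two rows of three, in any order, neighbours about 90 to 150 mm apart centre to centre. Origin: centre of its underside.
Mind the look-alikes: they are no part of the job. What is shaped like the cup_36 but green or orange is not meant.

How it is judged:
On the way, in this order (a step that is already met when the one before it is completed fails the run):
1. the largest clean cup stands released on the yellow slab, ring at its painted end (x of cup_60 in the frame of yellow_batt between 0.031 and 0.059 m and y of cup_60 in the frame of yellow_batt between -0.014 and 0.014 m and z of cup_60 in the frame of yellow_batt between 0.015 and 0.025 m and angle between cup_60's own z axis and vertical below 0.12 rad and contact force between the fingers and cup_60 below 0.1 N and linear speed of cup_60 below 0.03 m/s), for 0.2 s.
2. the second largest clean cup stands released on the blue slab, ring at its painted end (x of cup_52 in the frame of blue_batt between 0.031 and 0.059 m and y of cup_52 in the frame of blue_batt between -0.014 and 0.014 m and z of cup_52 in the frame of blue_batt between 0.015 and 0.025 m and angle between cup_52's own z axis and vertical below 0.12 rad and contact force between the fingers and cup_52 below 0.1 N and linear speed of cup_52 below 0.03 m/s), for 0.2 s.
3. the third largest clean cup stands released on the yellow slab, ring at its plain end (x of cup_44 in the frame of yellow_batt between -0.059 and -0.031 m and y of cup_44 in the frame of yellow_batt between -0.014 and 0.014 m and z of cup_44 in the frame of yellow_batt between 0.015 and 0.025 m and angle between cup_44's own z axis and vertical below 0.12 rad and contact force between the fingers and cup_44 below 0.1 N and linear speed of cup_44 below 0.03 m/s), for 0.2 s.
4. the smallest clean cup stands released on the blue slab, ring at its plain end (x of cup_36 in the frame of blue_batt between -0.059 and -0.031 m and y of cup_36 in the frame of blue_batt between -0.014 and 0.014 m and z of cup_36 in the frame of blue_batt between 0.015 and 0.025 m and angle between cup_36's own z axis and vertical below 0.12 rad and contact force between the fingers and cup_36 below 0.1 N and linear speed of cup_36 below 0.03 m/s), for 0.2 s.
At the end, for the whole second after the job is handed in: Largest and third cup on the yellow slab, second and smallest on the blue one; the first of each at the painted end, the other at the plain end; each within 14 mm of its ring's centre along and across the slab, upright within 0.12 rad, resting on the slab, released, under 30 mm/s (all of step 1 and all of step 2 and all of step 3 and all of step 4); the robot touches nothing.
It fails at once if a grey coated cup is moved by more than 15 mm or tipped (distance of any of coated_tall, coated_short from where it was at the start of the episode above 0.015 m or angle between any of coated_tall, coated_short's own z axis and vertical above 0.3 rad).
It fails at once if a clean cup is toppled (tilted by more than 0.6 rad) (angle between any of cup_60, cup_52, cup_44, cup_36's own z axis and vertical above 0.6 rad).
It fails at once if a clean cup is dropped from more than about 2 cm (moves faster than 0.6 m/s while not held) ((linear speed of cup_60 above 0.6 m/s and contact force between the fingers and cup_60 below 0.05 N) or (linear speed of cup_52 above 0.6 m/s and contact force between the fingers and cup_52 below 0.05 N) or (linear speed of cup_44 above 0.6 m/s and contact force between the fingers and cup_44 below 0.05 N) or (linear speed of cup_36 above 0.6 m/s and contact force between the fingers and cup_36 below 0.05 N)).
It also fails if it takes over 96 s, if anything falls off the work surface, if the arm or the gripper's body presses on something with over 40 N, if the wrist force passes 120 N, or if a joint passes its speed limit or range.

### The arm

A 6-joint arm with a two-finger parallel gripper is mounted at the origin on the work surface. World frame = base frame: x ahead of the robot, y to its left, z up, the work surface at z = 0. Lengths are in m, angles in rad, forces in N, time in s.
With the tool pointing down it reaches from about 0.325 to 0.75 m from the base axis. Payload 7.6 kg.
Tool frame: the origin (TCP) lies on the centre line of the jaws, within the pads' length; the fingertips stand 11 mm ahead of it and the grasp point (between the pads) lies 8 mm behind it (bot.nose_length is the distance from the TCP to the fingertips, in m); y points along the fingers, z is the direction in which the jaws open and shut, and the axes are right-handed (so a half turn about y gives the same grasp; the last joint's range is limited). The gripper opens to 85 mm and grips with 20 to 120 N. Pads are 22 mm wide; open, the fingers measure 114 mm over their backs; the gripper's body (76 mm by 85 mm) begins 54 mm behind the grasp point. The pads swing forward as they close: fully open they stand 13 mm farther back than shut.
Start: joints at [-1.311, 0.052, 1.401, -0, 1.689, -0.07], TCP at [0.17, -0.497, 0.242] pointing down, gripper open.
Joint ranges: [-2.9, 2.9], [-0.91, 2.17], [0.12, 2.37], [-1.06, 4.2], [0.26, 2.73], [-2.93, 2.93]. Speed limits (rad/s): [2.57, 2.57, 3.01, 3.14, 3.14, 3.14].

### API

Orientations are given as a rotation vector (axis times angle).
In Python, from bench import bot gives the robot as it stands.
- The arm moves only by the shell command python3 -m handwheel 'ROWS' [FORCE]. ROWS is JSON, a list of rows, each a list of 5 numbers: the opening in per cent of the stroke, from 0 (shut) to 100 (fully open), then the shift along the tool's x, y, z in cm, then the turn about the tool's y in rad. In form: [[jaw, tx, ty, tz, roll], ...]. A call has 1 to 10 rows; each row is the pose to reach, as a shift and turn from the pose commanded when the call began, along the tool's axes at that moment; what a row does not reach only later rows make up. A row lasts 1/8 s, in which the tool goes at most 62.5 mm and 10.7 degrees, less where a joint would pass 70% of its speed; a pose out of reach is approached as far as the arm can. A call with a gripper value outside its range is refused whole. The fingers move at their own pace and stop on an object; FORCE is the grip in N (left out, the last holds). Time passes only in rows, so rows that repeat a pose let the fingers close. It gives the time, the measured TCP pose, the force and the opening at its end, in the units of the state.
- bot.sense(): the state, without advancing time (a new reading comes with each control period).
- bot.snapshot(name): name is "side" or "top"; returns (picture, depth): 480x640x3 uint8, blue, green, red; 480x640 float32, m along the optical axis (not along the pixel's ray), 0 where there is no reading.
- bot.get_calibration(name): a dict with "K" (3x3 intrinsics, pixels), "R" (3x3) and "t" (3): a world point X has camera coordinates R X + t. Camera axes: x right, y down, z forward; pixel columns grow to the right and rows downward; lengths in m; the calibration is good to about 2 mm. A picture is of the moment at which its call begins. get_calibration takes no time and is no camera call.
- bot.close_job(): hands the job in, once; it reports no verdict.
The state is a dict: "clock": time; "joint_pos": joint angles; "qd": joint speeds; "joint_efforts": joint torques, N m; "position": TCP position; "eef_rot": TCP orientation; "ft_force": force on the tool from outside, world axes, zero at the start; "wrist_torque": the same for the moment, N m; "grip_width": finger opening in m.
Only numpy, scipy, OpenCV 4.12 (cv2) and the standard library are available. Lean on these libraries where they do the work, as an engineer would, in place of code of your own. Each camera call takes 0.05 s, during which the arm holds its last target.

## Working session

There is one attempt and no reset: what is moved stays moved. The work goes in short steps, Python scripts to look and compute and a shell command to move; the robot and the scene stay as the last step left them, time stands still between calls to the robot, and variables do not carry over. Pictures are saved under pics/ and viewed, and the job is handed in when it is done.

```bash
ls; mkdir -p pics; python3 - <<'E'
from bench import bot
import cv2,numpy as np
s=bot.sense()
print({k:np.round(v,3).tolist() for k,v in s.items()}, bot.nose_length)
for n in("top","side"):
    im,d=bot.snapshot(n); cv2.imwrite(f"pics/{n}0.png",im); np.save(f"{n}0.npy",d)
    c=bot.get_calibration(n); print(n,{k:np.round(v,3).tolist() for k,v in c.items()})
E
```

```text
pics
{'clock': 0.0, 'joint_pos': [-1.311, 0.053, 1.402, 0.0, 1.689, -0.07], 'qd': [-0.001, 0.001, -0.002, -0.001, 0.001, 0.0], 'joint_efforts': [0.002, -38.166, -36.019, 0.0, 0.006, 0.0], 'position': [0.17, -0.496, 0.241], 'eef_rot': [-0.34, 2.044, -2.041], 'ft_force': [-0.432, 0.344, -0.857], 'wrist_torque': [-0.02, -0.031, -0.013], 'grip_width': 0.085} 0.011
top {'K': [[438.38, 0.0, 318.532], [0.0, 438.38, 244.22], [0.0, 0.0, 1.0]], 'R': [[0.015, -0.999, 0.044], [-0.99, -0.021, -0.137], [0.138, -0.042, -0.99]], 't': [-0.026, 0.549, 0.777]}
side {'K': [[463.003, 0.0, 318.962], [0.0, 463.003, 246.311], [0.0, 0.0, 1.0]], 'R': [[0.954, -0.298, -0.012], [-0.199, -0.604, -0.772], [0.223, 0.739, -0.636]], 't': [-0.543, 0.161, 0.659]}
```

View pics/top0.png

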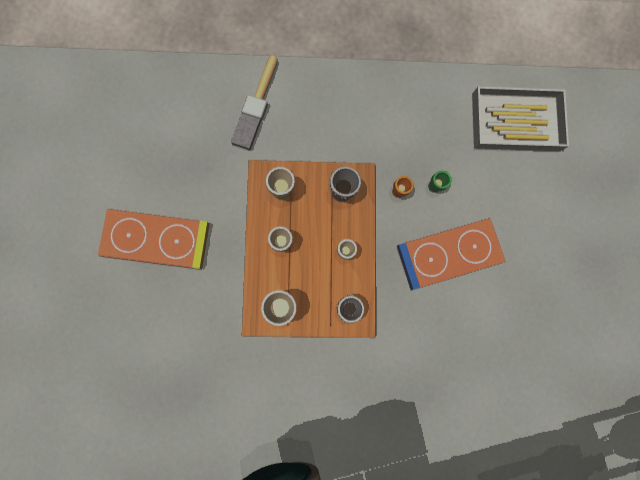

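View pics/side0.png

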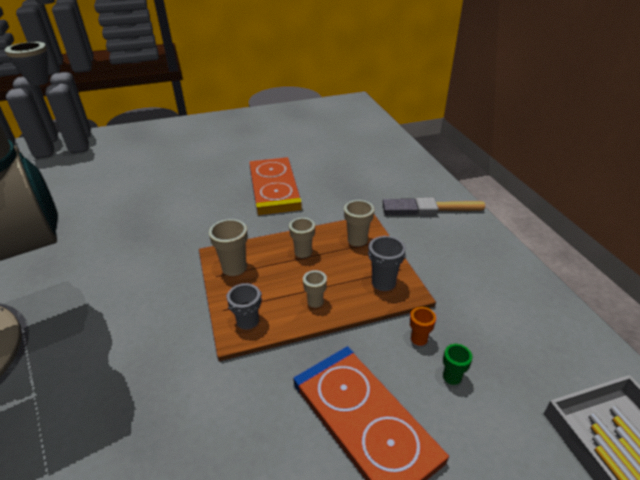

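Candidates in the top picture: cream cups at (279,307) largest, (281,181), (280,239) and (347,249). Not wanted are grey (346,181) and (350,309), orange (403,187) and green (441,181). Next I measure rims and rings, and make a close crop.

```bash
cat > h.py <<'E'
from bench import bot
import cv2,numpy as np
from scipy.optimize import least_squares
from scipy.spatial.transform import Rotation as Ro
def cloud(n,d):
    c=bot.get_calibration(n);K=np.array(c["K"]);R=np.array(c["R"]);t=np.array(c["t"])
    v,u=np.mgrid[:480,:640]; P=np.stack([(u-K[0,2])/K[0,0]*d,(v-K[1,2])/K[1,1]*d,d],-1)
    W=(P-t)@R; W[d<=0]=np.nan; return W
def ray(n,px,z):
    c=bot.get_calibration(n);K=np.array(c["K"]);R=np.array(c["R"]);t=np.array(c["t"])
    p=np.atleast_2d(px).astype(float); r=np.c_[(p-K[:2,2])/K[0,0],np.ones(len(p))]@R
    o=-R.T@t; return (o+r*((z-o[2])/r[:,2])[:,None])[:,:2]
def proj(n,X):
    c=bot.get_calibration(n);K=np.array(c["K"]);q=(np.atleast_2d(X)@np.array(c["R"]).T+np.array(c["t"]))@K.T
    return q[:,:2]/q[:,2:]
def circ(xy):
    f=lambda p:np.hypot(xy[:,0]-p[0],xy[:,1]-p[1])-p[2]
    return least_squares(f,[*xy.mean(0),.025],loss="soft_l1",f_scale=.001).x
def rim(n,W,xy,h,rad):
    m=(np.hypot(W[...,0]-xy[0],W[...,1]-xy[1])<rad+.015)&(abs(W[...,2]-h)<.006)
    p=W[m]; return circ(p[:,:2]),np.median(p[:,2]),len(p)
E
python3 - <<'E'
from h import *
ims={n:cv2.imread(f"pics/{n}0.png") for n in("top","side")}
W={n:cloud(n,np.load(f"{n}0.npy")) for n in ims}
cups={"60":((279,307),.08,.03),"52":((281,181),.07,.026),"44":((280,239),.06,.022),"36":((347,249),.05,.018),"tall":((346,181),.075,.029),"short":((350,309),.055,.0255)}
for k,(px,h,r) in cups.items():
    g=ray("top",[px],h+.012)[0]
    for n in W:
        try:print(k,n,g.round(3),[np.round(x,4) for x in rim(n,W[n],g,h+.012,r)])
        except Exception as e:print(k,n,e)
# slabs
for n in ims:
    hsv=cv2.cvtColor(ims[n],cv2.COLOR_BGR2HSV)
    for nm,box in (("yellow",(.30,.62,.15,.5)),("blue",(.3,.62,-.5,-.12))):
        w=W[n]; inb=(w[...,0]>box[0])&(w[...,0]<box[1])&(w[...,1]>box[2])&(w[...,1]<box[3])&(abs(w[...,2]-.02)<.007)
        band=inb&(abs(hsv[...,0].astype(int)-(28 if nm=="yellow" else 110))<10)&(hsv[...,1]>130)
        red=inb&((hsv[...,0]<16)|(hsv[...,0]>170))
        top=(red|band).astype(np.uint8)
        top=cv2.morphologyEx(top,cv2.MORPH_CLOSE,np.ones((7,7)))
        cs=max(cv2.findContours(top,cv2.RETR_EXTERNAL,cv2.CHAIN_APPROX_NONE)[0],key=cv2.contourArea)
        q=ray(n,cs[:,0,:],.02); 
        r=cv2.minAreaRect((q*1000).astype(np.float32)); bc=ray(n,np.argwhere(band)[:,::-1],.02).mean(0)
        print(n,nm,np.round(r[0],1),np.round(r[1],1),round(r[2],1),bc.round(3),"z",np.median(w[red][:,2]).round(4))
cv2.imwrite("pics/crop0.png",cv2.resize(ims["top"][150:340,240:380],None,fx=3,fy=3,interpolation=cv2.INTER_CUBIC))
R=Ro.from_rotvec(bot.sense()["eef_rot"]).as_matrix();print(R.round(3))
E
```

```text
60 top [0.433 0.052] [array([0.4321, 0.0526, 0.0272]), np.float64(0.0919), np.int64(305)]
60 side [0.433 0.052] [array([0.4327, 0.0505, 0.0275]), np.float64(0.0895), np.int64(321)]
52 top [0.656 0.054] [array([0.6563, 0.0566, 0.0235]), np.float64(0.0813), np.int64(254)]
52 side [0.656 0.054] [array([0.6572, 0.0549, 0.0235]), np.float64(0.0796), np.int64(225)]
44 top [0.553 0.054] [array([0.5538, 0.0543, 0.0195]), np.float64(0.0719), np.int64(195)]
44 side [0.553 0.054] [array([0.5546, 0.0525, 0.0194]), np.float64(0.0694), np.int64(203)]
36 top [ 0.539 -0.067] [array([ 0.5392, -0.0663,  0.0155]), np.float64(0.0621), np.int64(152)]
36 side [ 0.539 -0.067] [array([ 0.5398, -0.0686,  0.0156]), np.float64(0.0596), np.int64(213)]
tall top [ 0.658 -0.062] [array([ 0.6568, -0.0599,  0.0255]), np.float64(0.0865), np.int64(286)]
tall side [ 0.658 -0.062] [array([ 0.6577, -0.062 ,  0.0255]), np.float64(0.0848), np.int64(328)]
short top [ 0.432 -0.072] [array([ 0.4317, -0.0726,  0.0215]), np.float64(0.0666), np.int64(240)]
short side [ 0.432 -0.072] [array([ 0.4324, -0.0751,  0.0216]), np.float64(0.0647), np.int64(333)]
top yellow [556.6 293.1] [191.5  90. ] 83.7 [0.547 0.207] z 0.0203
top blue [ 540.6 -273.9] [ 89.8 189.7] 17.4 [ 0.514 -0.19 ] z 0.0209
side yellow [555.9 286. ] [197.5  89.6] 84.0 [0.547 0.202] z 0.0185
side blue [ 540.5 -277. ] [ 92.5 193.3] 17.1 [ 0.513 -0.191] z 0.0191
[[-0.946 -0.     0.324]
 [-0.324  0.001 -0.946]
 [-0.    -1.    -0.001]]
```

```bash
python3 - <<'E'
from h import *
im=cv2.imread("pics/top0.png")
o=[]
for c in ((153,240),(452,253)):
    a=im[c[1]-45:c[1]+45,c[0]-60:c[0]+60]; o.append(cv2.resize(a,None,fx=5,fy=5,interpolation=cv2.INTER_CUBIC))
cv2.imwrite("pics/slabs0.png",cv2.resize(np.vstack(o),None,fx=.65,fy=.65))
E
```

```text
(no output)
```

View pics/crop0.png

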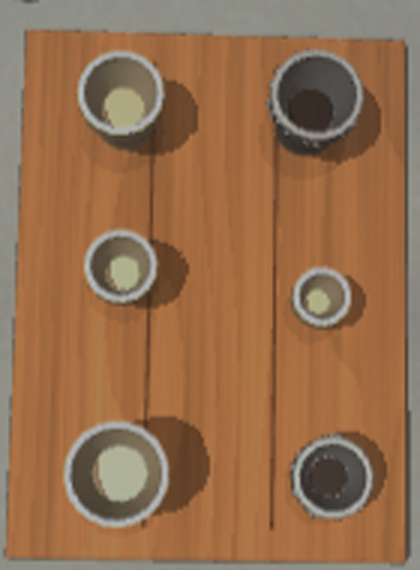

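```bash
python3 - <<'E'
from h import *
# overlay model slab rings for check
im=cv2.imread("pics/top0.png"); S={}
for nm,c,b in(("y",(.5565,.2915),(.547,.207)),("b",(.5406,-.2745),(.514,-.19))):
    c=np.array(c); ang={"y":np.radians(83.8)-np.pi,"b":np.radians(17.3+90)-0}[nm]
    u=np.array([np.cos(ang),np.sin(ang)]); 
    if u@(np.array(b)-c)<0:u=-u
    print(nm,u.round(3),"painted",(c+.045*u).round(4),"plain",(c-.045*u).round(4))
    for s in(1,-1):
        p=c+s*.045*u; t=np.linspace(0,2*np.pi,200)
        for rr in(.033,.001):
            X=np.c_[p[0]+rr*np.cos(t),p[1]+rr*np.sin(t),0*t+.02]
            q=proj("top",X); cv2.polylines(im,[np.round(q*16).astype(int)],True,(255,255,0),1,cv2.LINE_AA,4)
o=[cv2.resize(im[c[1]-45:c[1]+45,c[0]-60:c[0]+60],None,fx=3.3,fy=3.3,interpolation=cv2.INTER_CUBIC) for c in ((153,240),(452,253))]
cv2.imwrite("pics/slabs0b.png",np.hstack(o)[:, :800])
E
```

```text
y [-0.108 -0.994] painted [0.5516 0.2468] plain [0.5614 0.3362]
b [-0.297  0.955] painted [ 0.5272 -0.2315] plain [ 0.554  -0.3175]
```

View pics/slabs0b.png

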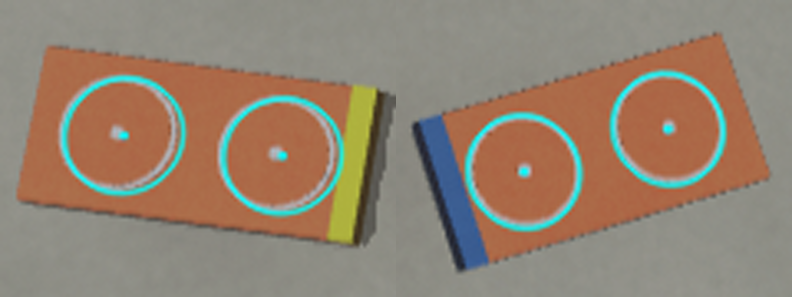

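The crop shows four cream cups at the chosen pixels, with the largest at lower left. Two grey cups are at the right. The ring model fits blue. On yellow it sits about 1.5 mm low in y, so I correct that. I keep one tool orientation throughout, because the jaws lie roughly along y and clear every neighbour.

```bash
cat >> h.py <<'E'
T={"60":(.4324,.0516),"52":(.6567,.0557),"44":(.5542,.0534),"36":(.5395,-.0675),
"yp":(.5517,.248),"yq":(.5614,.337),"bp":(.5272,-.2325),"bq":(.554,-.3185)}
def go(name,z):
    s=bot.sense();R=Ro.from_rotvec(s["eef_rot"]).as_matrix()
    x=np.array([*T[name],z]); print(name,"shift cm",(R.T@(x-s["position"])*100).round(2),"clock",round(s["clock"],2),"w",round(s["grip_width"],4),"pos",s["position"].round(4),"F",s["ft_force"].round(1))
E
python3 -c "
from h import *
go('60',.2);go('60',.075)"
```

```text
60 shift cm [-42.58   4.22 -43.35] clock 0.1 w 0.0854 pos [ 0.17   -0.4965  0.2416] F [0.3 1.1 0.7]
60 shift cm [-42.57  16.72 -43.33] clock 0.1 w 0.0854 pos [ 0.17   -0.4965  0.2416] F [0.3 1.1 0.7]
```

```bash
python3 -m handwheel '[[100,-4,0,-4,0],[100,-8,0,-8,0],[100,-12,1,-12,0],[100,-16,1,-16,0],[100,-20,2,-20.3,0],[100,-24,2,-24.3,0],[100,-28,2,-28.3,0],[100,-32,3,-32.5,0],[100,-36,3,-36.5,0],[100,-40,4,-40.5,0]]'
python3 -m handwheel '[[100,-2.6,0.2,-2.8,0],[100,-2.6,0.2,-2.8,0],[100,-2.6,0.2,-2.8,0],[100,-2.6,0.2,-2.8,0]]'
python3 -c "
from h import *
go('60',.2);go('60',.075)
print(bot.sense()['joint_pos'].round(2))"
```

```text
clock: 1.35
position: [0.418, 0.0179, 0.2026]
eef_rot: [-0.339, 2.041, -2.043]
ft_force: [0.7, -0.9, -0.1]
grip_width: 0.0854
clock: 1.85
position: [0.4327, 0.05, 0.2004]
eef_rot: [-0.338, 2.043, -2.044]
ft_force: [0.2, 0.1, 0.2]
grip_width: 0.0851
60 shift cm [-0.02  0.04 -0.16] clock 1.85 w 0.0851 pos [0.4327 0.05   0.2004] F [0.2 0.1 0.2]
60 shift cm [-0.02 12.54 -0.16] clock 1.85 w 0.0851 pos [0.4327 0.05   0.2004] F [0.2 0.1 0.2]
[ 0.03 -0.19  1.71 -0.    1.62  1.27]
```

```bash
python3 -m handwheel '[[100,0,3,-0.2,0],[100,0,6,-0.2,0],[100,0,9,-0.2,0],[100,0,11,-0.2,0],[100,0,12.5,-0.2,0],[100,0,12.5,-0.2,0]]'
python3 - <<'E'
from h import *
go('60',.075)
im,d=bot.snapshot("side");cv2.imwrite("pics/s1.png",im)
E
```

```text
clock: 2.6
position: [0.4317, 0.0523, 0.0746]
eef_rot: [-0.341, 2.044, -2.044]
ft_force: [0.1, 0.3, -1.0]
grip_width: 0.0856
60 shift cm [-0.04 -0.04  0.09] clock 2.6 w 0.0856 pos [0.4317 0.0523 0.0746] F [ 0.1  0.3 -1. ]
```

View pics/s1.png

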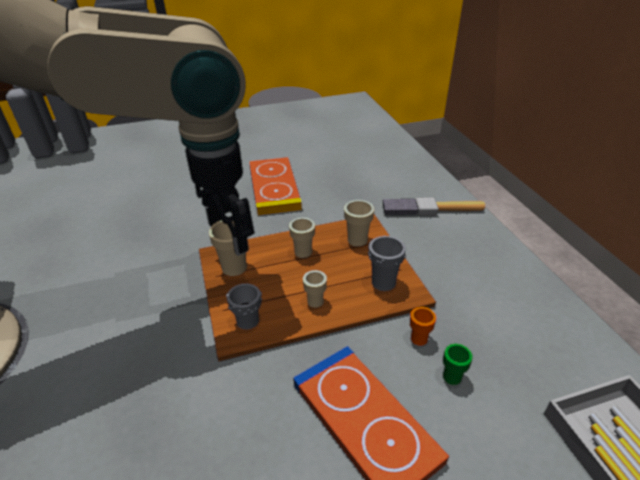

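The fingers straddle the large cup at about (230,225), and the cup stands upright. Closing now.

```bash
python3 -m handwheel '[[60,0,0,0,0],[60,0,0,0,0],[60,0,0,0,0],[60,0,0,0,0],[60,0,0,0,0],[60,0,0,0,0]]' 35
```

```text
clock: 3.4
position: [0.433, 0.0529, 0.0765]
eef_rot: [-0.338, 2.041, -2.042]
ft_force: [-0.6, -0.3, 5.6]
grip_width: 0.059
```

```bash
python3 -m handwheel '[[50,0,-0.5,0,0],[50,0,-1.5,0,0],[50,0,-3.5,0,0],[50,0,-6,0,0],[50,0,-9,0,0],[50,0,-12,0,0],[50,0,-13,0,0],[50,0,-13,0,0],[50,0,-13,0,0]]' 35
python3 - <<'E'
from h import *
go('yp',.2)
im,d=bot.snapshot("side");cv2.imwrite("pics/s2.png",im)
E
```

```text
clock: 4.53
position: [0.4316, 0.0528, 0.2038]
eef_rot: [-0.343, 2.044, -2.044]
ft_force: [-1.1, 1.0, -2.3]
grip_width: 0.0586
yp shift cm [-17.68   0.35 -14.58] clock 4.53 w 0.0586 pos [0.4316 0.0528 0.2038] F [-1.1  1.  -2.3]
```

View pics/s2.png

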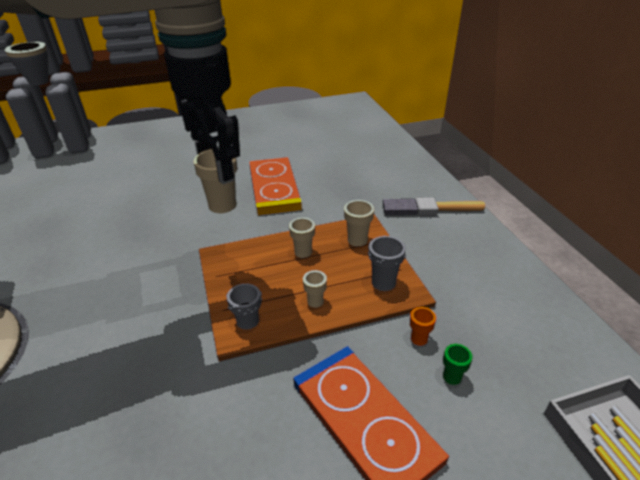

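Held upright (cup at (218,185)). Carrying it to the yellow slab.

```bash
python3 -m handwheel '[[50,-1.5,0,-1.2,0],[50,-5,0,-4,0],[50,-9,0,-7.4,0],[50,-13,0,-10.7,0],[50,-16,0,-13.3,0],[50,-17.7,0.2,-14.6,0],[50,-17.7,0.4,-14.6,0],[50,-17.7,0.4,-14.6,0],[50,-17.7,0.4,-14.6,0]]' 35
python3 - <<'E'
from h import *
go('yp',.0845)
E
```

```text
clock: 5.7
position: [0.5522, 0.2478, 0.2014]
eef_rot: [-0.339, 2.043, -2.043]
ft_force: [-0.2, 0.1, -2.4]
grip_width: 0.059
yp shift cm [ 0.04 11.69 -0.04] clock 5.7 w 0.059 pos [0.5522 0.2478 0.2014] F [-0.2  0.1 -2.4]
```

```bash
python3 -m handwheel '[[50,0,3,0,0],[50,0,6,0,0],[50,0,9,0,0],[50,0,10.5,0,0],[50,0,11,0,0],[50,0,11.3,0,0],[50,0,11.5,0,0],[50,0,11.5,0,0],[50,0,11.5,0,0]]' 35
python3 - <<'E'
from h import *
go('yp',.0845);go('yp',.0845)
im,d=bot.snapshot("side");cv2.imwrite("pics/s3.png",cv2.resize(im[120:300,150:390],None,fx=3,fy=3))
E
```

```text
clock: 6.82
position: [0.5526, 0.2483, 0.0867]
eef_rot: [-0.339, 2.043, -2.042]
ft_force: [-0.2, -0.4, -1.9]
grip_width: 0.0587
yp shift cm [0.1  0.22 0.  ] clock 6.83 w 0.0587 pos [0.5526 0.2483 0.0867] F [-0.2 -0.4 -1.9]
yp shift cm [0.1  0.22 0.  ] clock 6.83 w 0.0587 pos [0.5526 0.2483 0.0867] F [-0.2 -0.4 -1.9]
```

View pics/s3.png

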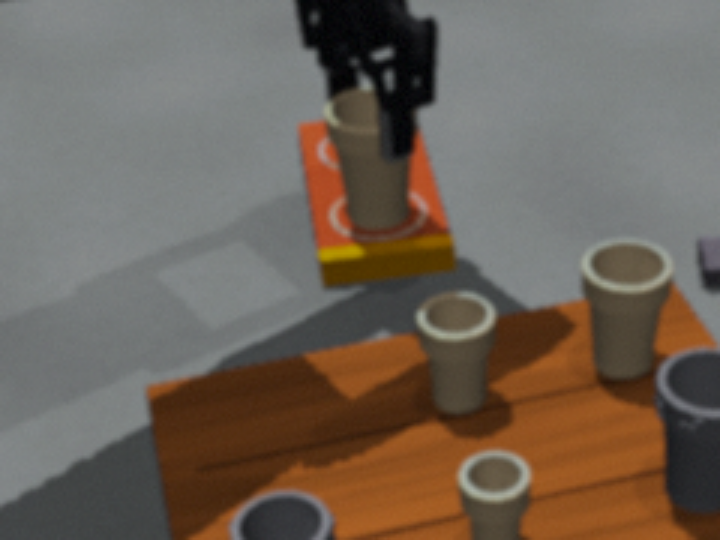

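The cup is above the painted ring and looks centred. I lower it in 1 mm steps and watch the force.

```bash
for i in 1 2; do python3 -m handwheel '[[50,0,0.1,0,0],[50,0,0.1,0,0]]' 35 | egrep 'pos|ft'; done
```

```text
position: [0.5523, 0.2482, 0.0852]
ft_force: [-0.2, 0.3, -1.3]
position: [0.5526, 0.2483, 0.0846]
ft_force: [0.2, 0.3, 1.1]
```

```bash
python3 -m handwheel '[[50,0,0.1,0,0],[50,0,0.1,0,0]]' 35 | egrep 'pos|ft'
```

```text
position: [0.5529, 0.2484, 0.0846]
ft_force: [-2.5, -0.3, 5.1]
```

Contact. Releasing and rising.

```bash
python3 -m handwheel '[[75,0,0,0,0],[85,0,0,0,0],[95,0,0,0,0],[100,0,0,0,0],[100,0,0,0,0],[100,0,-1,0,0],[100,0,-4,0,0],[100,0,-8,0,0],[100,0,-12,0,0],[100,0,-12,0,0]]' 35
python3 - <<'E'
from h import *
im,d=bot.snapshot("side");cv2.imwrite("pics/s4.png",cv2.resize(im[120:300,150:390],None,fx=3,fy=3))
W=cloud("side",d); print(rim("side",W,T["yp"],.1,.03))
go('52',.2)
E
```

```text
clock: 8.88
position: [0.5539, 0.2489, 0.2087]
eef_rot: [-0.33, 2.041, -2.038]
ft_force: [-0.4, -0.6, -0.1]
grip_width: 0.0854
(array([0.55234706, 0.24641379, 0.0274263 ]), np.float64(0.09726451812755546), 196)
52 shift cm [-3.56  0.59 21.6 ] clock 8.93 w 0.0855 pos [0.5531 0.2485 0.2058] F [ 0.1  0.4 -0.8]
```

View pics/s4.png

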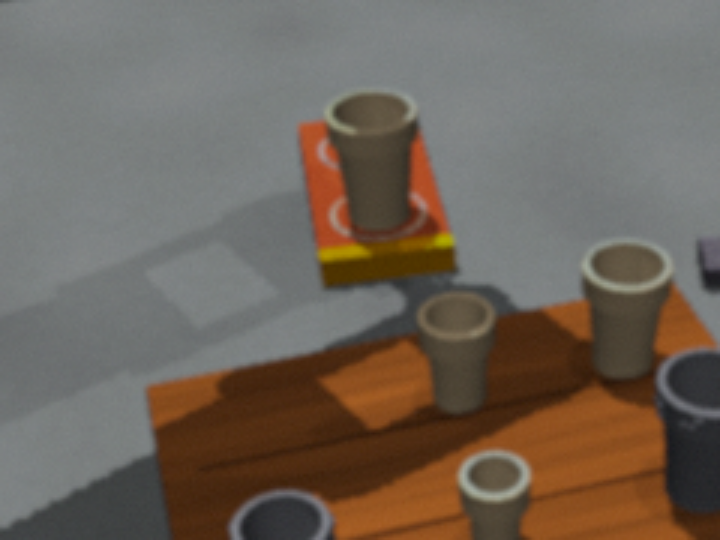

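The large cup stands centred on the yellow painted ring at crop (375,225). Next is the second largest.

```bash
python3 -m handwheel '[[100,-0.5,0,3,0],[100,-1.5,0,8,0],[100,-2.5,0.3,13,0],[100,-3.2,0.5,18,0],[100,-3.5,0.5,21,0],[100,-3.6,0.5,21.6,0],[100,-3.6,0.5,21.6,0],[100,-3.6,0.5,21.6,0],[100,-3.6,0.5,21.6,0]]' 35
python3 -c "
from h import *
go('52',.0645)"
```

```text
clock: 10.05
position: [0.6561, 0.0566, 0.1984]
eef_rot: [-0.341, 2.042, -2.042]
ft_force: [-0.2, -0.9, 0.3]
grip_width: 0.0853
52 shift cm [-0.02 13.39  0.11] clock 10.05 w 0.0853 pos [0.6561 0.0566 0.1984] F [-0.2 -0.9  0.3]
```

```bash
python3 -m handwheel '[[100,0,3,0.1,0],[100,0,6,0.1,0],[100,0,9,0.1,0],[100,0,12,0.1,0],[100,0,13.4,0.1,0],[100,0,13.4,0.1,0],[100,0,13.4,0.1,0]]' 35
python3 -m handwheel '[[50,0,0,0,0],[50,0,0,0,0],[50,0,0,0,0],[50,0,0,0,0],[50,0,0,0,0],[50,0,0,0,0]]' 35
```

```text
clock: 10.92
position: [0.6576, 0.0548, 0.0661]
eef_rot: [-0.337, 2.041, -2.042]
ft_force: [0.1, 0.1, -0.3]
grip_width: 0.0855
clock: 11.68
position: [0.6573, 0.0547, 0.0654]
eef_rot: [-0.338, 2.042, -2.042]
ft_force: [-0.9, 1.3, 5.2]
grip_width: 0.051
```

```bash
python3 -m handwheel '[[45,0,-0.5,0,0],[45,0,-1.5,0,0],[45,0,-3.5,0,0],[45,0,-6,0,0],[45,0,-9,0,0],[45,0,-12,0,0],[45,0,-13.5,0,0],[45,0,-13.5,0,0],[45,0,-13.5,0,0]]' 35
python3 - <<'E'
from h import *
go('bp',.2)
im,d=bot.snapshot("side");cv2.imwrite("pics/s5.png",im)
E
```

```text
clock: 12.8
position: [0.6562, 0.0546, 0.1977]
eef_rot: [-0.343, 2.044, -2.044]
ft_force: [-0.3, 0.3, -2.0]
grip_width: 0.0512
bp shift cm [21.5  -0.2  22.98] clock 12.8 w 0.0512 pos [0.6562 0.0546 0.1977] F [-0.3  0.3 -2. ]
```

View pics/s5.png

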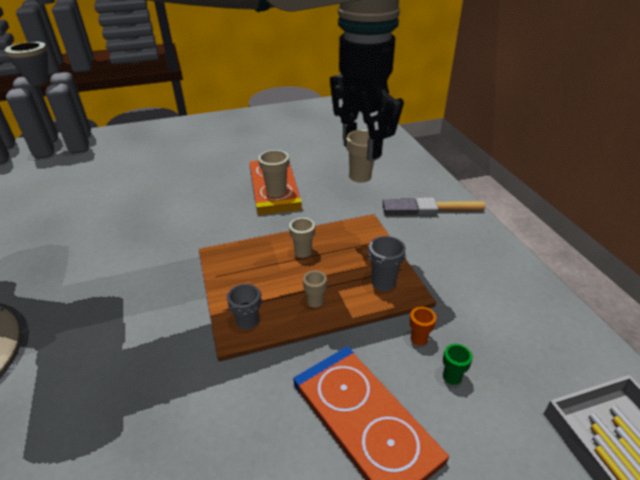

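Second cup is held upright at (360,160). Carrying it to blue.

```bash
python3 -m handwheel '[[45,1,0,1,0],[45,4,0,4,0],[45,8,0,8.5,0],[45,12,0,13,0],[45,16,0,17,0],[45,19.5,0,21,0],[45,21.5,-0.2,23,0],[45,21.5,-0.2,23,0],[45,21.5,-0.2,23,0],[45,21.5,-0.2,23,0]]' 35
python3 -c "
from h import *
go('bp',.0735)"
```

```text
clock: 14.1
position: [0.528, -0.2317, 0.2011]
eef_rot: [-0.342, 2.042, -2.042]
ft_force: [-0.3, 0.8, -0.8]
grip_width: 0.0508
bp shift cm [ 0.1  12.76  0.05] clock 14.1 w 0.0508 pos [ 0.528  -0.2317  0.2011] F [-0.3  0.8 -0.8]
```

```bash
python3 -m handwheel '[[45,0.1,3,0,0],[45,0.1,6,0,0],[45,0.1,9,0,0],[45,0.1,11,0,0],[45,0.1,12,0,0],[45,0.1,12.3,0,0],[45,0.1,12.5,0,0],[45,0.1,12.5,0,0],[45,0.1,12.5,0,0]]' 35
for i in 1 2; do python3 -m handwheel '[[45,0,0.1,0,0],[45,0,0.1,0,0]]' 35 | egrep 'pos|ft'; done
python3 - <<'E'
from h import *
go('bp',.0735)
im,d=bot.snapshot("side");cv2.imwrite("pics/s6.png",cv2.resize(im[270:480,250:490],None,fx=2.7,fy=2.7))
E
```

```text
clock: 15.22
position: [0.5271, -0.2331, 0.0769]
eef_rot: [-0.339, 2.042, -2.043]
ft_force: [-0.5, -0.4, -1.1]
grip_width: 0.051
position: [0.5268, -0.233, 0.0753]
ft_force: [-0.2, 0.2, -1.2]
position: [0.5268, -0.233, 0.0742]
ft_force: [0.3, -0.4, -1.5]
bp shift cm [-0.05  0.07 -0.03] clock 15.72 w 0.0509 pos [ 0.5268 -0.233   0.0742] F [ 0.3 -0.4 -1.5]
```

View pics/s6.png

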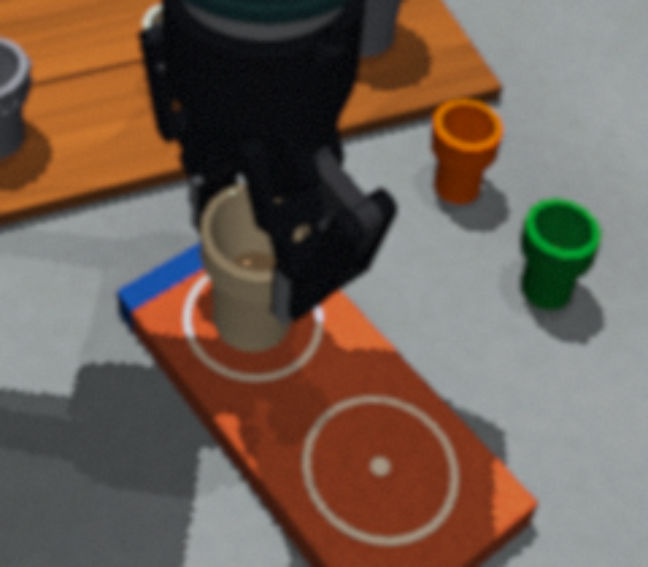

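The cup hovers over the blue painted ring and looks centred at crop (253,325). Lowering the last millimetres.

```bash
python3 -m handwheel '[[45,0,0.1,0,0],[45,0,0.1,0,0]]' 35 | egrep 'pos|ft'; python3 -m handwheel '[[45,0,0.1,0,0],[45,0,0.1,0,0]]' 35 | egrep 'pos|ft'
```

```text
position: [0.527, -0.233, 0.0735]
ft_force: [0.1, 1.0, 1.2]
position: [0.5273, -0.2329, 0.0735]
ft_force: [-1.2, 1.7, 6.4]
```

```bash
python3 -m handwheel '[[65,0,0,0,0],[75,0,0,0,0],[85,0,0,0,0],[90,0,0,0,0],[90,0,0,0,0],[90,0,-1,0,0],[90,0,-4,0,0],[90,0,-8,0,0],[90,0,-12,0,0],[90,0,-13,0,0]]' 35
python3 - <<'E'
from h import *
im,d=bot.snapshot("side");cv2.imwrite("pics/s7.png",im)
W=cloud("side",d); print(rim("side",W,T["bp"],.09,.026))
go('44',.2)
E
```

```text
clock: 17.52
position: [0.5279, -0.2335, 0.2065]
eef_rot: [-0.334, 2.037, -2.045]
ft_force: [0.2, -0.6, 0.0]
grip_width: 0.0767
(array([ 0.52791762, -0.23244636,  0.02349545]), np.float64(0.08813990422488784), 535)
44 shift cm [-11.79   0.52 -26.28] clock 17.57 w 0.0771 pos [ 0.5277 -0.2334  0.2058] F [ 0.1 -0.3  0.9]
```

View pics/s7.png

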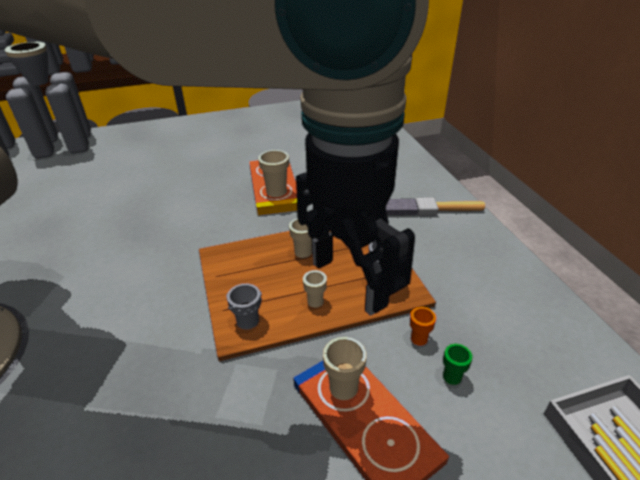

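Cup 52 stands on the blue painted ring at (344,385), and its rim fit matches. Next is cup 44.

```bash
python3 -m handwheel '[[90,-1.5,0,-3,0],[90,-4,0,-8,0],[90,-6,0.3,-13,0],[90,-8,0.4,-18,0],[90,-10,0.4,-22,0],[90,-11.5,0.4,-25,0],[90,-11.8,0.4,-26.3,0],[90,-11.8,0.4,-26.3,0],[90,-11.8,0.4,-26.3,0],[90,-11.8,0.4,-26.3,0]]' 35
python3 -c "
from h import *
go('44',.055)"
```

```text
clock: 18.82
position: [0.5533, 0.053, 0.1982]
eef_rot: [-0.339, 2.043, -2.044]
ft_force: [0.4, 0.4, 0.2]
grip_width: 0.0767
44 shift cm [-1.000e-01  1.432e+01 -1.000e-02] clock 18.82 w 0.0767 pos [0.5533 0.053  0.1982] F [0.4 0.4 0.2]
```

```bash
python3 -m handwheel '[[90,0,3,0,0],[90,0,6,0,0],[90,0,9,0,0],[90,0,12,0,0],[90,0,13.8,0,0],[90,0,14.3,0,0],[90,0,14.3,0,0],[90,0,14.3,0,0]]' 35
python3 -m handwheel '[[42,0,0,0,0],[42,0,0,0,0],[42,0,0,0,0],[42,0,0,0,0],[42,0,0,0,0],[42,0,0,0,0]]' 30
```

```text
clock: 19.82
position: [0.5541, 0.0541, 0.0566]
eef_rot: [-0.337, 2.041, -2.042]
ft_force: [-0.6, 0.1, 0.1]
grip_width: 0.0767
clock: 20.58
position: [0.5537, 0.0541, 0.0559]
eef_rot: [-0.339, 2.042, -2.043]
ft_force: [-0.8, -0.1, 5.7]
grip_width: 0.043
```

```bash
python3 -m handwheel '[[38,0,-0.5,0,0],[38,0,-1.5,0,0],[38,0,-3.5,0,0],[38,0,-6,0,0],[38,0,-9,0,0],[38,0,-12,0,0],[38,0,-14.5,0,0],[38,0,-14.5,0,0],[38,0,-14.5,0,0]]' 30
python3 - <<'E'
from h import *
go('yq',.2)
im,d=bot.snapshot("side");cv2.imwrite("pics/s8.png",im)
E
```

```text
clock: 21.7
position: [0.5528, 0.054, 0.199]
eef_rot: [-0.342, 2.044, -2.043]
ft_force: [0.4, 0.6, -1.7]
grip_width: 0.0429
yq shift cm [ -9.97  -0.11 -26.49] clock 21.7 w 0.0429 pos [0.5528 0.054  0.199 ] F [ 0.4  0.6 -1.7]
```

View pics/s8.png

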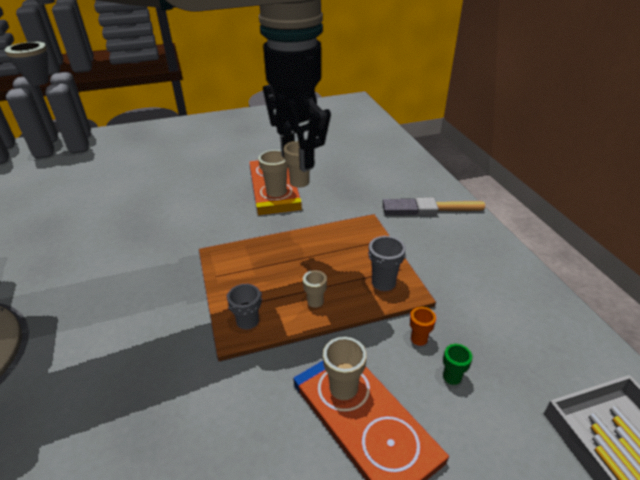

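Cup 44 is held at (298,165). It will pass over cup 60 with about 5 cm to spare.

```bash
python3 -m handwheel '[[38,-0.5,0,-1.5,0],[38,-2,0,-5,0],[38,-4,0,-10,0],[38,-6,0,-15,0],[38,-8,0,-20,0],[38,-9.5,0,-24.5,0],[38,-10,-0.1,-26.5,0],[38,-10,-0.1,-26.5,0],[38,-10,-0.1,-26.5,0],[38,-10,-0.1,-26.5,0]]' 30
python3 -c "
from h import *
go('yq',.064)"
```

```text
clock: 23.0
position: [0.5625, 0.3358, 0.2014]
eef_rot: [-0.338, 2.044, -2.044]
ft_force: [-0.9, 0.5, -0.4]
grip_width: 0.0429
yq shift cm [ 0.07 13.74 -0.15] clock 23.0 w 0.0429 pos [0.5625 0.3358 0.2014] F [-0.9  0.5 -0.4]
```

```bash
python3 -m handwheel '[[38,0.1,3,-0.1,0],[38,0.1,6,-0.1,0],[38,0.1,9,-0.1,0],[38,0.1,11,-0.1,0],[38,0.1,12.5,-0.1,0],[38,0.1,13.2,-0.1,0],[38,0.1,13.5,-0.1,0],[38,0.1,13.5,-0.1,0],[38,0.1,13.5,-0.1,0]]' 30
python3 - <<'E'
from h import *
go('yq',.064)
im,d=bot.snapshot("top");cv2.imwrite("pics/s9.png",cv2.resize(im[180:300,80:240],None,fx=4,fy=4))
E
```

```text
clock: 24.12
position: [0.5612, 0.338, 0.0671]
eef_rot: [-0.339, 2.043, -2.042]
ft_force: [-0.3, 0.7, -0.7]
grip_width: 0.043
yq shift cm [0.01 0.31 0.1 ] clock 24.12 w 0.043 pos [0.5612 0.338  0.0671] F [-0.3  0.7 -0.7]
```

View pics/s9.png

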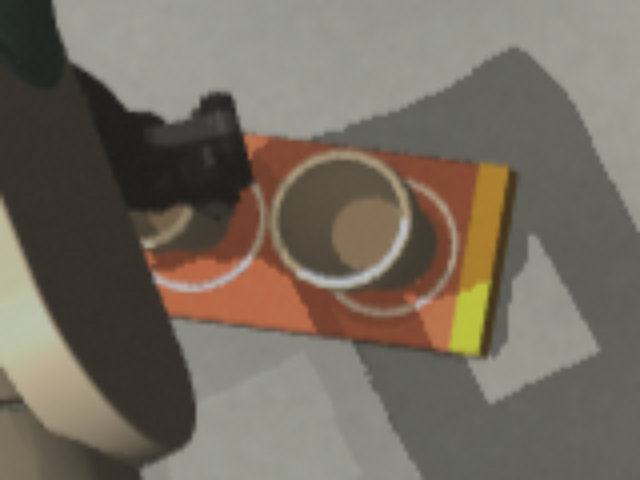

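Cup 44 is over the plain ring. The finger is roughly 10 mm from cup 60's rim, so I will open only about 9 mm in total here.

```bash
for r in 1 2 3; do :; done; python3 -m handwheel '[[38,0,0.1,0,0],[38,0,0.2,0,0],[38,0,0.2,0,0]]' 30 | egrep 'pos|ft'; python3 -m handwheel '[[38,0,0.1,0,0],[38,0,0.1,0,0]]' 30 | egrep 'pos|ft'
```

```text
position: [0.5608, 0.3378, 0.0641]
ft_force: [-0.3, 0.0, -0.9]
position: [0.5611, 0.3379, 0.064]
ft_force: [-1.0, -0.8, 3.7]
```

```bash
python3 -m handwheel '[[55,0,0,0,0],[59,0,0,0,0],[61,0,0,0,0],[61,0,0,0,0],[61,0,0,0,0],[61,0,-1,0,0],[61,0,-4,0,0],[61,0,-8,0,0],[61,0,-12,0,0],[61,0,-14,0,0]]' 30
python3 - <<'E'
from h import *
im,d=bot.snapshot("side");cv2.imwrite("pics/s10.png",cv2.resize(im[100:260,200:360],None,fx=3.5,fy=3.5))
W=cloud("side",d); print(rim("side",W,T["yq"],.08,.022),rim("side",W,T["yp"],.1,.03))
go('36',.2)
E
```

```text
clock: 26.05
position: [0.5615, 0.3382, 0.2075]
eef_rot: [-0.335, 2.042, -2.039]
ft_force: [-0.1, -0.3, 0.2]
grip_width: 0.0519
(array([0.56177601, 0.33616666, 0.01935537]), np.float64(0.07716505018530673), 105) (array([0.55238944, 0.24627983, 0.02745211]), np.float64(0.0972168815380673), 199)
36 shift cm [15.28  0.81 37.68] clock 26.1 w 0.0523 pos [0.562  0.3384 0.2098] F [-0.5 -0.6  3.5]
```

View pics/s10.png

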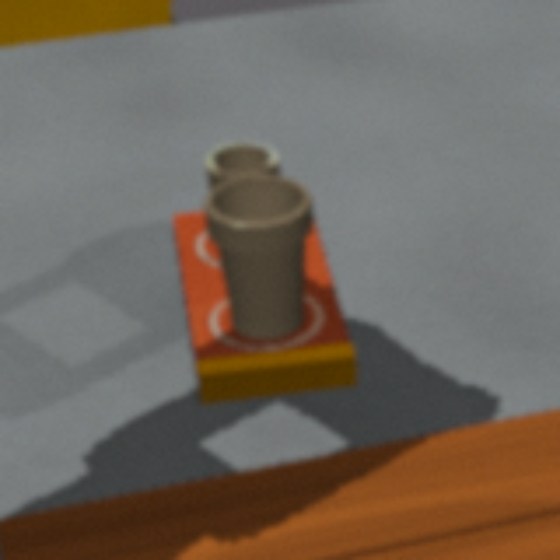

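Both yellow cups stand correctly, and cup 60 has not moved. Last is cup 36, the cream one.

```bash
python3 -m handwheel '[[70,1,0,2.5,0],[70,3,0,7,0],[70,5,0,12,0],[70,7,0.3,17,0],[70,9,0.5,22,0],[70,11,0.5,27,0],[70,13,0.5,32,0],[70,15,0.5,36.5,0],[70,15.3,0.5,37.7,0],[70,15.3,0.5,37.7,0]]' 30
python3 -m handwheel '[[70,0,0,0,0],[70,0,0,0,0]]' 30
python3 -c "
from h import *
go('36',.0455)"
```

```text
clock: 27.35
position: [0.5382, -0.0686, 0.1982]
eef_rot: [-0.339, 2.044, -2.043]
ft_force: [-0.1, -0.3, -1.2]
grip_width: 0.0599
clock: 27.6
position: [0.5383, -0.0672, 0.1983]
eef_rot: [-0.342, 2.042, -2.042]
ft_force: [-0.8, 1.4, -0.5]
grip_width: 0.0597
36 shift cm [-0.1  15.28  0.07] clock 27.6 w 0.0597 pos [ 0.5383 -0.0672  0.1983] F [-0.8  1.4 -0.5]
```

```bash
python3 -m handwheel '[[70,-0.1,3,0,0],[70,-0.1,6,0,0],[70,-0.1,9,0,0],[70,-0.1,12,0,0],[70,-0.1,14.3,0,0],[70,-0.1,15.2,0,0],[70,-0.1,15.2,0,0],[70,-0.1,15.2,0,0]]' 30
python3 -m handwheel '[[32,0,0,0,0],[32,0,0,0,0],[32,0,0,0,0],[32,0,0,0,0],[32,0,0,0,0],[32,0,0,0,0]]' 25
```

```text
clock: 28.6
position: [0.5399, -0.0681, 0.0476]
eef_rot: [-0.338, 2.041, -2.043]
ft_force: [-1.1, 0.3, 0.8]
grip_width: 0.0596
clock: 29.35
position: [0.5397, -0.0682, 0.0472]
eef_rot: [-0.338, 2.042, -2.043]
ft_force: [-1.2, 0.9, 5.9]
grip_width: 0.0351
```

```bash
python3 -m handwheel '[[28,0,-0.5,0,0],[28,0,-1.5,0,0],[28,0,-3.5,0,0],[28,0,-6,0,0],[28,0,-9,0,0],[28,0,-12,0,0],[28,0,-15,0,0],[28,0,-15.2,0,0],[28,0,-15.2,0,0]]' 25
python3 - <<'E'
from h import *
go('bq',.2)
im,d=bot.snapshot("side");cv2.imwrite("pics/s11.png",im)
E
```

```text
clock: 30.48
position: [0.5387, -0.0681, 0.1973]
eef_rot: [-0.341, 2.044, -2.043]
ft_force: [0.6, 0.3, -0.9]
grip_width: 0.0352
bq shift cm [ 6.67 -0.28 24.19] clock 30.48 w 0.0352 pos [ 0.5387 -0.0681  0.1973] F [ 0.6  0.3 -0.9]
```

View pics/s11.png

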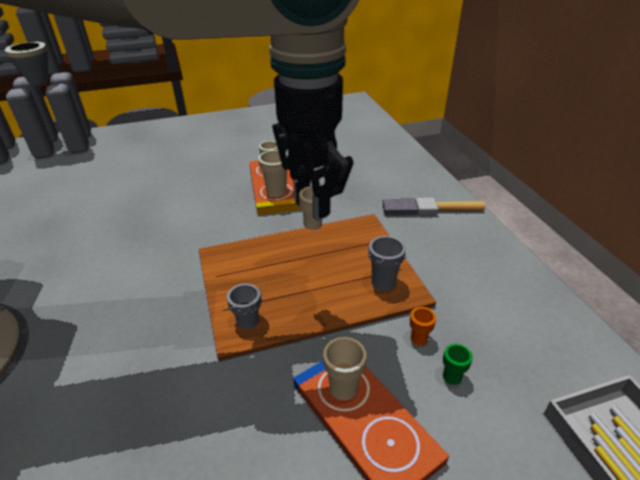

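Cup 36 is held upright at (312,208), and the grey cups are untouched. Moving to the blue plain end.

```bash
python3 -m handwheel '[[28,0.5,0,1.5,0],[28,1.5,0,5,0],[28,2.5,0,9.5,0],[28,4,0,14,0],[28,5.3,0,18.5,0],[28,6.3,0,22.5,0],[28,6.7,-0.2,24.2,0],[28,6.7,-0.2,24.2,0],[28,6.7,-0.2,24.2,0],[28,6.7,-0.2,24.2,0]]' 25
python3 -c "
from h import *
go('bq',.0547)"
```

```text
clock: 31.78
position: [0.5542, -0.3179, 0.2003]
eef_rot: [-0.341, 2.042, -2.042]
ft_force: [0.8, -0.4, -0.9]
grip_width: 0.0349
bq shift cm [ 0.03 14.56  0.05] clock 31.77 w 0.0349 pos [ 0.5542 -0.3179  0.2003] F [ 0.8 -0.4 -0.9]
```

```bash
python3 -m handwheel '[[28,0,3,0,0],[28,0,6,0,0],[28,0,9,0,0],[28,0,12,0,0],[28,0,13.5,0,0],[28,0,14.1,0,0],[28,0,14.3,0,0],[28,0,14.3,0,0],[28,0,14.3,0,0]]' 25
python3 - <<'E'
from h import *
go('bq',.0547)
im,d=bot.snapshot("side");cv2.imwrite("pics/s12.png",cv2.resize(im[270:480,250:490],None,fx=2.7,fy=2.7))
E
```

```text
clock: 32.9
position: [0.5545, -0.3191, 0.0583]
eef_rot: [-0.339, 2.041, -2.044]
ft_force: [-0.3, -0.5, -0.5]
grip_width: 0.0354
bq shift cm [ 0.03  0.36 -0.07] clock 32.9 w 0.0354 pos [ 0.5545 -0.3191  0.0583] F [-0.3 -0.5 -0.5]
```

View pics/s12.png

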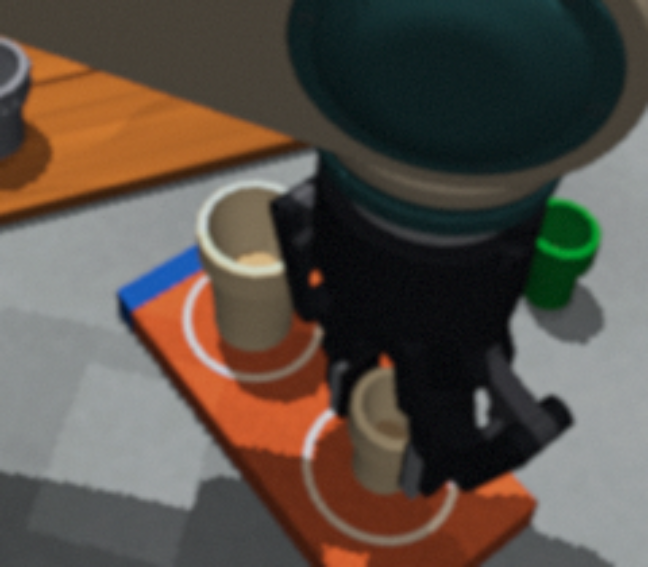

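Cup 36 is over the plain ring. I lower it the last ~4 mm and again keep the opening small because cup 52 is beside it.

```bash
python3 -m handwheel '[[28,0,0.1,0,0],[28,0,0.2,0,0],[28,0,0.3,0,0],[28,0,0.3,0,0]]' 25 | egrep 'pos|ft'; python3 -m handwheel '[[28,0,0.1,0,0],[28,0,0.1,0,0]]' 25 | egrep 'pos|ft'
```

```text
position: [0.5545, -0.3187, 0.0553]
ft_force: [-1.1, 1.9, 5.6]
position: [0.5547, -0.3187, 0.0552]
ft_force: [-2.9, 3.2, 8.7]
```

```bash
python3 -m handwheel '[[45,0,0,0,0],[50,0,0,0,0],[52,0,0,0,0],[52,0,0,0,0],[52,0,0,0,0],[52,0,-1,0,0],[52,0,-4,0,0],[52,0,-8,0,0],[52,0,-12,0,0],[52,0,-15,0,0]]' 25
python3 -m handwheel '[[52,3,-1,-6,0],[52,4,-2,-12,0],[52,4,-3,-18,0],[52,4,-3,-21,0],[52,4,-3,-21,0],[52,4,-3,-21,0]]'
python3 - <<'E'
from h import *
for n in("top","side"):
    im,d=bot.snapshot(n);cv2.imwrite(f"pics/{n}F.png",im); W=cloud(n,d)
    for nm,xy,h,r in (("60",T["yp"],.1,.03),("52",T["bp"],.09,.026),("44",T["yq"],.08,.022),("36",T["bq"],.07,.018),("tall",(.657,-.061),.087,.029),("short",(.432,-.074),.067,.0255)):
        try:
            q=rim(n,W,xy,h,r); print(n,nm,((q[0][:2]-xy)*1000).round(1),q[0][2].round(4),q[1].round(4),q[2])
        except Exception as e:print(n,nm,e)
print(bot.sense()["clock"])
E
```

```text
clock: 34.95
position: [0.5544, -0.3189, 0.2066]
eef_rot: [-0.337, 2.04, -2.044]
ft_force: [-0.3, 0.6, -0.1]
grip_width: 0.0442
clock: 35.7
position: [0.4485, -0.1334, 0.2339]
eef_rot: [-0.339, 2.042, -2.043]
ft_force: [0.3, 0.2, -0.1]
grip_width: 0.0444
top 60 [ 0.4 -0.7] 0.0274 0.0994 341
top 52 Initial guess is outside of provided bounds
top 44 [0.3 0.1] 0.0195 0.0792 240
top 36 [ 26.5 -13.7] 0.0137 0.0694 1
top tall [-0.1  1.2] 0.0255 0.0865 291
top short [-0.1  1.4] 0.0215 0.0669 243
side 60 [ 0.9 -1.9] 0.0276 0.0974 119
side 52 [ 0.6 -0. ] 0.0235 0.0881 547
side 44 [ 1.2 -0.5] 0.0191 0.0775 59
side 36 [ 0.9 -0.3] 0.0156 0.0683 447
side tall [ 0.7 -0.9] 0.0256 0.0848 324
side short [ 0.5 -1.3] 0.0216 0.0648 324
35.8h.py:18: RuntimeWarning: Mean of empty slice.
  return least_squares(f,[*xy.mean(0),.025],loss="soft_l1",f_scale=.001).x
  ret = um.true_divide(
```

View pics/topF.png

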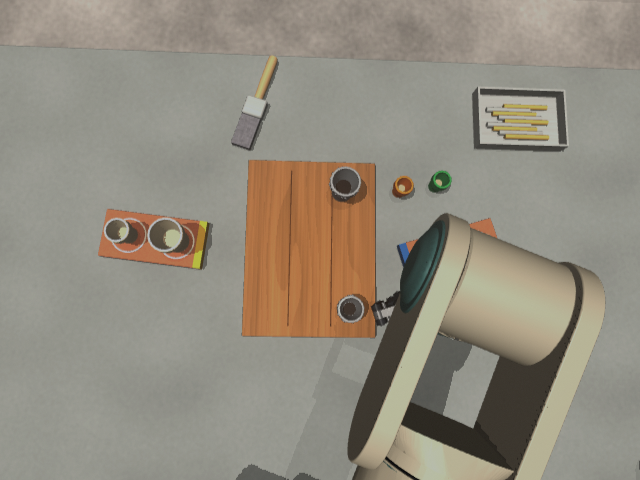

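View pics/sideF.png

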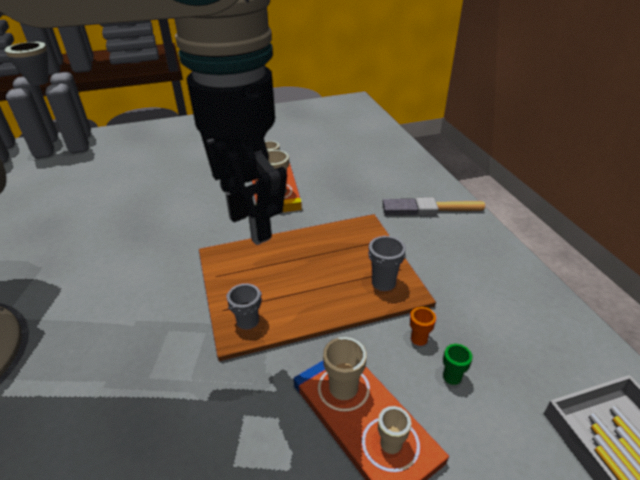

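All four cups stand on their rings and the grey cups have not moved. The arm is clear at z = 0.23 m and touching nothing, so I hand in.

```bash
python3 -c "
from bench import bot
print(bot.close_job())"
```

```text
the job is handed in; nothing more can be done
None
```

All four clean cups are on their rings, dealt largest to smallest, and I handed the job in at about 36 s of the 96 s allowed. `cup_60` is on the yellow painted ring, `cup_52` on blue painted, `cup_44` on yellow plain and `cup_36` on blue plain. Each was lowered until it touched the slab, then released.

- **Position:** In the last camera checks, every rim I could see was within about 2 mm of its ring centre and at the expected height.
- **Grey cups:** They read within about 0.2 mm of where they started.
- **Arm:** It is clear of everything, at z = 0.23 m with no load on it.
- **Check that failed:** The arm hid the blue slab from the top camera at the end. The two cups there are confirmed by the side camera only.
- **Disagreement:** The two cameras differ by about 1–3 mm in y and z, which is about their stated calibration error. I aimed at the average in y, well inside the 14 mm tolerance.

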